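Open the two bench air taps with a screwdriver

ROBOT

A 6-joint arm with a two-finger parallel gripper is mounted at the origin on the work surface. World frame = base frame: x ahead of the robot, y to its left, z up, the work surface at z = 0. Lengths are in m, angles in rad, forces in N, time in s.
With the tool pointing down it reaches from about 0.35 to 0.775 m from the base axis. Payload 5.5 kg.
Tool frame: the origin (TCP) lies on the centre line of the jaws, within the pads' length; the fingertips stand 11 mm ahead of it and the grasp point (between the pads) lies 8 mm behind it; z points along the fingers, y is the line along which they close (so a half turn about z gives the same grasp; the last joint's range is limited). The gripper opens to 85 mm and grips with 20 to 120 N. Pads are 22 mm wide; open, the fingers measure 114 mm over their backs; the gripper's body (76 mm by 85 mm) begins 54 mm behind the grasp point. The pads swing forward as they close: fully open they stand 13 mm farther back than shut.
Start: joints at [-1.463, 0.313, 0.046, 1.304, 0, 1.431], TCP at [0.141, -0.557, 0.242] pointing down, gripper open.
Joint ranges: [-2.76, 2.76], [-0.86, 1.69], [-1.03, 1.26], [-2.2, 2.34], [-1.47, 1.5], [-3.14, 3.14]. Speed limits (rad/s): [2.57, 2.57, 3.14, 3.14, 3.14, 3.14].

INTERFACE

Orientations are given as a unit quaternion [w, x, y, z].
In Python, from workcell import get_state, eyes, env gives the robot as it stands.
- The arm moves only by the shell command python3 -m inch 'ROWS' [OPENING] [FORCE]. ROWS is JSON, one flat list of numbers, 4 for each row, row after row: the shift along the tool's x, y, z in cm, then the turn about the tool's z in rad. A call has exactly 5 rows; each row shifts and turns the commanded pose from where the row before left it, along the tool's axes as they then stand; what a row does not reach is not made up. A row lasts 1/12 s, in which the tool goes at most 41.7 mm and 7.16 degrees, less where a joint would pass 70% of its speed; a pose out of reach is approached as far as the arm can. A call is refused whole if a number of a shift passes 4.17 or a number of a turn 0.125, either way. A call with a gripper value outside its range is refused whole. OPENING is the opening, from -1 (shut) to 1 (fully open), set as the call begins (- or left out, the last holds). The fingers move at their own pace and stop on an object; FORCE is the grip in N (left out, the last holds). Time passes only in rows, so rows that do not move let the fingers close, or fill a call up. It gives the time, the measured TCP pose, the force, the opening and the grip force at its end, in the units of the state.
- get_state(): the state, without advancing time (a new reading comes with each control period).
- eyes.read_camera(name): name is "scene" or "side" or "wrist"; returns the picture (480x640x3 uint8, red, green, blue); there is no depth.
- eyes.camera_info(name): a dict with "fovy" (degrees; the focal length in pixels is half the picture's height over the tangent of half this angle, whatever the lens; pixels are square), "cx", "cy" (the principal point, pixels), "xyz" and "orientation" of the camera in the world. Camera axes: x right, y down, z forward; pixel columns grow to the right and rows downward; lengths in m; the calibration is good to about 2 mm. The wrist camera is an equidistant fisheye: a pixel r from the principal point sees the ray r / f radians off the axis. A picture is of the moment at which its call begins: read the wrist's pose just before it. camera_info takes no time and is no camera call; for the wrist camera it gives the pose at the moment of the call.
- env.hand_in(): hands the job in; it is judged then, once.
The state is a dict: "clock": time; "joint_pos": joint angles; "qvel": joint speeds; "tau": joint torques, N m; "tcp_pos": TCP position; "orientation": TCP orientation; "wrist_force": force on the tool from outside, world axes, zero at the start; "ft_torque": the same for the moment, N m; "finger_gap": finger opening in m; "grip_force": force on a finger pad.
Only numpy, scipy, OpenCV 4.12 (cv2) and the standard library are available. Lean on these libraries where they do the work, as an engineer would, in place of code of your own. Each camera call takes 0.05 s, during which the arm holds its last target. There are 200 camera calls.

TASK

Open the air to the staple gun: take the flat screwdriver out of its wooden stand and, with its blade in the slot, turn the blue-collared main tap a quarter turn anticlockwise to fully open, slot in line with its pipe; only after that open the orange-collared gun tap in the same way. Then put the screwdriver back in its stand, upright and right down as you found it, let go, and leave the glue bottle, dish and wood offcut where they are.

Things in the scene. Friction and masses are not known exactly. Their poses are not given: they have to be found in the camera images.
- driver_handle (a point): Flat screwdriver (0.12 kg) standing blade down in the stand. Point: centre of its red flat-sided handle; z up along the tool. Handle 30 mm along x, 20 mm along y, from 34 mm below to 36 mm above the point: grip it across the 20 mm (fingers closing along y). Under it a steel bolster disc, 30 mm across, 6 mm thick, rests on the stand; below that an 8 mm shaft, then the blade.
- driver_tip (a point): End of the screwdriver's blade, on its axis, 110 mm below the handle's centre (same axes). The blade is 14 mm wide along x (the handle's wider direction), 2.5 mm thick along y, 16 mm long. Inside the stand at the start.
- driver_seat (a point): Centre of the underside of the screwdriver's bolster, 40 mm below the handle's centre (same axes); lies on the stand's top when the screwdriver is home.
- stand_hole0 (a point): Centre of the mouth of the stand's one hole, in its flat top. The stand is a fixed wooden block 64 x 64 x 90 mm high; the hole is 20 mm across and goes straight down through it.
- main_tap_slot (a point): Main air tap: fixed aluminium block 100 x 60 x 50 mm, pipe ends and black line along its pipe, BLUE collar. On it a steel head, 40 mm across, turns about the vertical. Point: on the head's axis at its top, 69 mm above the bench; x along its slot (turns with it), z up. The slot crosses the head, 11 mm deep, 4.5 mm wide in its lower 7 mm, flaring to 10 mm at the top.
- main_tap (a joint): Angle of the main tap's head, rad: 0 shut (slot across the pipe), growing anticlockwise seen from above to 1.571 fully open (slot in line with the pipe); firm stop at each end. Starts between 0 and 0.3, turns against 0.06 N m of friction, stays where it is left. The blade has about 0.15 rad of play in the slot each way.
- gun_tap_slot (a point): Gun air tap: the same as the main tap but with an ORANGE collar; point and axes as for the main tap.
- gun_tap (a joint): Angle of the gun tap's head, rad, exactly as for the main tap.
- glue: White glue bottle with an orange cap, 60 mm across, 170 mm high, bystander; origin at the centre of its underside, z up.
- dish: White enamel dish, 90 mm across, 60 mm high, bystander; origin at the centre of its underside.
- offcut: Dark wood offcut 130 x 35 x 22 mm lying flat, bystander; origin at the centre of its underside.
There are look-alikes about, which are no part of the job. What is shaped like the part that bears gun_tap_slot but pink or purple is not meant.

How it is judged:
By the outcome, as a careful person would: the job done as asked, in the order asked, and still so for the second after the job is handed in, with the robot touching nothing.
It also fails if it takes over 64 s, if anything falls off the work surface, if the arm or the gripper's body presses on something with over 40 N, if the wrist force passes 120 N, or if a joint passes its speed limit or range.

## Working session

There is one attempt and no reset: what is moved stays moved. The work goes in short steps, Python scripts to look and compute and a shell command to move; the robot and the scene stay as the last step left them, time stands still between calls to the robot, and variables do not carry over. Pictures are saved under pics/ and viewed, at most 10 in all, crops included, and the job is handed in when it is done.

```bash
ls; mkdir -p pics; python3 - <<'E'
from workcell import get_state, eyes, env
import cv2,numpy as np
ims=[]
for n in ("scene","side","wrist"):
    i=eyes.camera_info(n);print(n,i)
    im=eyes.read_camera(n);cv2.imwrite(f'pics/{n}0.png',im[:,:,::-1])
print(get_state())
E
```

```text
pics
scene {'fovy': 53.704342935576385, 'cx': 320.63568507428147, 'cy': 241.91793192232348, 'xyz': array([0.847962  , 0.39588211, 0.86987394]), 'orientation': array([-0.08103553,  0.27187674,  0.92310001, -0.25962019])}
side {'fovy': 48.36079893353289, 'cx': 316.8180299447324, 'cy': 242.69370040242953, 'xyz': array([ 0.30394196, -0.93620905,  0.66353547]), 'orientation': array([-0.49580085,  0.85421277, -0.13311052,  0.08236297])}
wrist {'fovy': 65.70646984690485, 'cx': 316.1772466617478, 'cy': 242.40782804782745, 'xyz': array([ 0.21502399, -0.53737319,  0.37270597]), 'orientation': array([ 0.11705946,  0.78047084, -0.60725632, -0.09166302])}
{'clock': 0.15, 'joint_pos': array([-1.46259856e+00,  3.13846937e-01,  4.52561033e-02,  1.30361643e+00,
        2.93201084e-06,  1.43118871e+00]), 'qvel': array([-0.00034155, -0.00283734,  0.00531355, -0.00148385, -0.00208792,
       -0.00108998]), 'tau': array([ 1.79394414e-03, -4.81064737e+01,  2.98815536e+01,  1.39359949e-02,
       -1.05664340e-04,  8.41550104e-06]), 'tcp_pos': array([ 0.14098157, -0.55707102,  0.24160949]), 'orientation': array([-7.05360423e-04,  9.92333629e-01,  1.23585883e-01,  1.25447306e-05]), 'wrist_force': array([ 0.39884608, -0.45368828, -0.56128714]), 'ft_torque': array([-0.02880997, -0.00582471,  0.02512707]), 'grip_force': 0.0, 'finger_gap': 0.08509354254253171}
```

View pics/scene0.png

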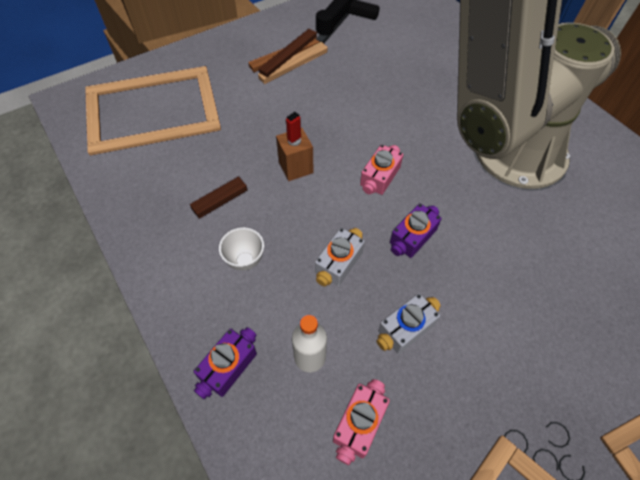

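View pics/side0.png

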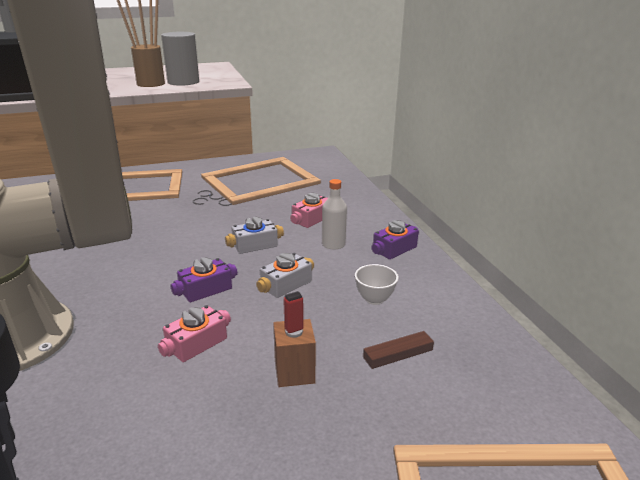

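The aluminium orange-collared tap is at scene (341,249) and side (286,264). The blue main tap is at scene (411,317) and side (254,227). The orange-collared look-alikes are pink, at scene (384,160) and (363,417), and purple, at (417,224) and (223,357), so I exclude them: only the one at (341,249) has the same grey aluminium body as the main tap. The driver is at scene (294,128).

```bash
cat > h.py <<'E'
import numpy as np,cv2
from scipy.spatial.transform import Rotation as R
from workcell import get_state, eyes, env
def rot(q): return R.from_quat([q[1],q[2],q[3],q[0]]).as_matrix()
def ray(i,uv,fish=False):
    f=240/np.tan(np.radians(i['fovy']/2)); p=(np.array(uv,float)-[i['cx'],i['cy']])/f
    if fish:
        t=np.linalg.norm(p); d=np.r_[p/max(t,1e-9)*np.sin(t),np.cos(t)]
    else: d=np.r_[p,1]; d/=np.linalg.norm(d)
    return np.array(i['xyz']),rot(i['orientation'])@d
def plane(i,uv,z,fish=False):
    o,d=ray(i,uv,fish); return o+d*(z-o[2])/d[2]
def tri(rs):
    A=sum(np.eye(3)-np.outer(d,d) for o,d in rs); b=sum((np.eye(3)-np.outer(d,d))@o for o,d in rs)
    x=np.linalg.solve(A,b); return x,[np.linalg.norm(np.cross(x-o,d)) for o,d in rs]
def proj(i,X,fish=False):
    f=240/np.tan(np.radians(i['fovy']/2)); c=rot(i['orientation']).T@(np.asarray(X)-i['xyz'])
    if fish:
        n=np.hypot(c[0],c[1]); t=np.arctan2(n,c[2]); return c[:2]/n*t*f+[i['cx'],i['cy']]
    return c[:2]/c[2]*f+[i['cx'],i['cy']]
def blobs(im,lo,hi,amin=8):
    m=cv2.inRange(cv2.cvtColor(im,cv2.COLOR_RGB2HSV),lo,hi)
    n,l,s,c=cv2.connectedComponentsWithStats(m)
    return [(s[k,4],c[k].round(1),s[k,:4]) for k in range(1,n) if s[k,4]>=amin],l
def tool():
    s=get_state(); M=rot(s['orientation']); return s,M
E
python3 - <<'E'
from h import *
I={n:eyes.camera_info(n) for n in('scene','side')}
P={n:cv2.imread(f'pics/{n}0.png')[:,:,::-1].copy() for n in I}
for n in I:
    for nm,lo,hi in(('blue',(105,150,120),(122,255,255)),('orange',(5,200,180),(14,255,255)),('red',(0,180,60),(4,255,200))):
        for a,c,b in blobs(P[n],lo,hi,30)[0]: print(n,nm,a,c,b,plane(I[n],(b[0]+b[2]/2-.5,b[1]+b[3]/2-.5),.052).round(4))
def crop(n,u,v,w,h,k): return cv2.resize(P[n][v:v+h,u:u+w],None,fx=k,fy=k,interpolation=cv2.INTER_CUBIC)
a=np.hstack([crop('scene',310,220,50,60,5),crop('scene',376,285,60,60,5),crop('scene',270,108,50,60,5)])
b=np.hstack([crop('side',255,245,60,50,5),crop('side',224,210,60,50,5),crop('side',270,290,40,50,5)])
m=np.vstack([a,b]); print(m.shape); cv2.imwrite('pics/c1.png',m[:,:,::-1])
E
```

```text
scene blue 154 [408.1 322.1] [397 306  28  25] [0.5189 0.206  0.052 ]
scene orange 38 [381.1 165.8] [373 158  20  12] [ 0.3383 -0.1208  0.052 ]
scene orange 64 [414.4 227.2] [406 217  23  16] [0.3773 0.0505 0.052 ]
scene orange 58 [338.4 255.6] [329 246  23  15] [0.5504 0.0208 0.052 ]
scene orange 183 [308.5 323.5] [301 316  16  16] [0.6829 0.1132 0.052 ]
scene orange 116 [226.5 362.6] [210 346  28  26] [0.8432 0.0876 0.052 ]
scene orange 122 [358.9 424.3] [348 407  29  26] [0.6983 0.3029 0.052 ]
scene red 267 [293.4 128.7] [287 116  14  26] [ 0.4513 -0.3216  0.052 ]
side blue 51 [253.9 228.8] [244 224  21   8] [0.5182 0.1994 0.052 ]
(550, 800, 3)
```

View pics/c1.png

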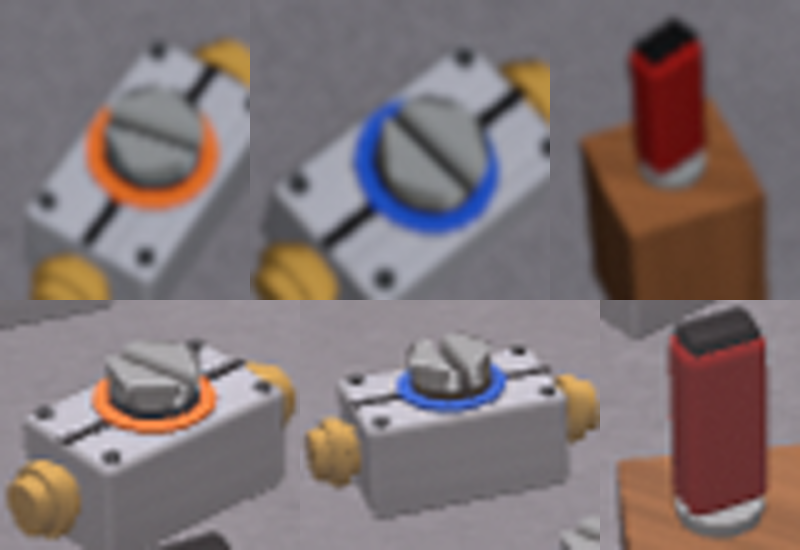

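The crop confirms both aluminium taps. The slots lie roughly across the black pipe lines, and the driver's long handle direction can be read from its black cap. Next I turn these pixels into positions and angles.

```bash
python3 - <<'E'
from h import *
I={n:eyes.camera_info(n) for n in('scene','side')}
def C(n,u0,v0,x,y): return (u0+(x+.5)/5-.5, v0+(y+.5)/5-.5)
ang=lambda a,b: np.degrees(np.arctan2(*(b-a)[[1,0]]))%180
S=I['scene'];D=I['side']
for nm,u,x0,sl,ln,c,su,sv,sx,sc in(('gun',(310,220),0,((108,125),(197,148)),((90,240),(212,72)),(153,130),255,245,0,(152,362)),('main',(376,285),250,((397,112),(470,185)),((328,240),(522,92)),(433,148),224,210,300,(450,355))):
    p=[plane(S,C(0,*u,x-x0,y),.069) for x,y in sl]; l=[plane(S,C(0,*u,x-x0,y),.05) for x,y in ln]
    r=[ray(S,C(0,*u,c[0]-x0,c[1])),ray(D,C(0,su,sv,sc[0]-sx,sc[1]-300))]
    print(nm,'slot',ang(*p),'line',ang(*l),'c',plane(S,C(0,*u,c[0]-x0,c[1]),.069),plane(D,C(0,su,sv,sc[0]-sx,sc[1]-300),.069),tri(r))
k=[plane(S,C(0,270,108,x-550,y),.166) for x,y in((633,55),(672,20),(701,38),(664,66))]
print(np.round(k,4),np.mean(k,0),[ang(k[i],k[(i+1)%4]) for i in range(4)],[np.linalg.norm(k[i]-k[(i+1)%4]) for i in range(4)])
k=[plane(D,C(0,270,290,x-600,y-300),.166) for x,y in((672,345),(690,320),(752,308),(765,332))]
print(np.round(k,4),np.mean(k,0),[ang(k[i],k[(i+1)%4]) for i in range(4)],[np.linalg.norm(k[i]-k[(i+1)%4]) for i in range(4)])
k=[plane(S,C(0,270,108,x-550,y),.09) for x,y in((582,143),(632,238),(762,190),(712,103))]
print('stand',np.mean(k,0),[ang(k[i],k[(i+1)%4]) for i in range(4)],[np.linalg.norm(k[i]-k[(i+1)%4]) for i in range(4)])
b=blobs(cv2.imread('pics/scene0.png')[:,:,::-1].copy(),(0,180,60),(4,255,200),30)[0][0];print(b)
s,M=tool();print(M)
E
```

```text
gun slot 130.4414489572021 line 24.208483969875715 c [0.54677693 0.01478491 0.069     ] [0.54721779 0.01635078 0.069     ] (array([0.54698046, 0.01514736, 0.06972352]), [np.float64(6.939809646202267e-05), np.float64(6.939809646199872e-05)])
main slot 96.89511810501682 line 4.140505466541072 c [0.51846308 0.2057994  0.069     ] [0.51885906 0.20296027 0.069     ] (array([0.51870877, 0.20540514, 0.06801816]), [np.float64(0.0006365783785676974), np.float64(0.0006365783785675852)])
[[ 0.5047 -0.2538  0.166 ]
 [ 0.4804 -0.2627  0.166 ]
 [ 0.4757 -0.2471  0.166 ]
 [ 0.4971 -0.2415  0.166 ]] [ 0.48948082 -0.25127804  0.166     ] [np.float64(20.02174761031344), np.float64(106.81284345325166), np.float64(14.732324890759296), np.float64(121.48974566682753)] [np.float64(0.025829142963177655), np.float64(0.01622861026041561), np.float64(0.022141956986464362), np.float64(0.014450459958593705)]
[[ 0.4729 -0.2618  0.166 ]
 [ 0.482  -0.2502  0.166 ]
 [ 0.5029 -0.2497  0.166 ]
 [ 0.5031 -0.2638  0.166 ]] [ 0.49023576 -0.25637366  0.166     ] [np.float64(51.87309776735885), np.float64(1.44861109611711), np.float64(90.74115239043795), np.float64(176.2534209710999)] [np.float64(0.014706106451063216), np.float64(0.020972381324757018), np.float64(0.014079252661145032), np.float64(0.030292164022436372)]
stand [ 0.48875762 -0.25459169  0.09      ] [np.float64(80.6669538641668), np.float64(173.85464153868477), np.float64(80.76999528361667), np.float64(170.5917911153284)] [np.float64(0.061074268813458045), np.float64(0.06300718205290544), np.float64(0.05748833296393749), np.float64(0.06280635973722602)]
(np.int32(267), array([293.4, 128.7]), array([287, 116,  14,  26], dtype=int32))
[[ 9.69453059e-01  2.45276873e-01 -1.49448065e-04]
 [ 2.45276838e-01 -9.69452064e-01  1.40300644e-03]
 [ 1.99242297e-04 -1.39680503e-03 -9.99999005e-01]]
```

```bash
python3 -m inch '[2.75,-1.39,0,0,2.75,-1.39,0,0,2.75,-1.39,0,0,2.75,-1.39,0,0,2.75,-1.39,0,0]' 1 60
python3 -m inch '[2.75,-1.39,0,0,2.75,-1.39,0,0,2.75,-1.39,0,0,2.75,-1.39,0,0,2.75,-1.39,0,0]'
python3 -m inch '[2.75,-1.39,0,0,2.75,-1.39,0,0,2.75,-1.39,0,0,2.75,-1.39,0,0,2.75,-1.39,0,0]'
python3 -m inch '[0,0,0,0,0,0,0,0,0,0,0,0,0,0,0,0,0,0,0,0]'
python3 - <<'E'
from h import *
i=eyes.camera_info('wrist');im=eyes.read_camera('wrist');cv2.imwrite('pics/w1.png',im[:,:,::-1])
import pickle;pickle.dump(i,open('w1.pkl','wb'))
s,M=tool();print(s['tcp_pos'],M[:,0],i)
for z in(.166,.13,.09):print(proj(i,(.4895,-.2535,z),True))
E
```

```text
clock: 0.57
tcp_pos: [0.258, -0.4552, 0.242]
orientation: [-0.0, 0.992, 0.123, -0.0]
wrist_force: [0.3, 0.4, 0.2]
finger_gap: 0.0856
grip_force: 0.0
clock: 0.98
tcp_pos: [0.3744, -0.354, 0.2421]
orientation: [-0.0, 0.992, 0.124, -0.0]
wrist_force: [-0.6, -0.6, -0.6]
finger_gap: 0.0853
grip_force: 0.0
clock: 1.4
tcp_pos: [0.4906, -0.2528, 0.2421]
orientation: [-0.0, 0.992, 0.124, -0.0]
wrist_force: [-0.5, -1.1, 0.6]
finger_gap: 0.0854
grip_force: 0.0
clock: 1.82
tcp_pos: [0.489, -0.255, 0.2423]
orientation: [0.0, 0.992, 0.123, -0.0]
wrist_force: [-0.5, -0.1, 0.5]
finger_gap: 0.0854
grip_force: 0.0
[ 0.48902634 -0.25502021  0.24233911] [ 9.69893310e-01  2.43530147e-01 -1.86082276e-04] {'fovy': 65.70646984690485, 'cx': 316.1772466617478, 'cy': 242.40782804782745, 'xyz': array([ 0.56307158, -0.23527823,  0.37344334]), 'orientation': array([ 0.11768818,  0.77983461, -0.60800886, -0.09128356])}
[315.44908868 261.47764478]
[315.50802155 243.46231589]
[315.55810692 228.39642302]
```

View pics/w1.png

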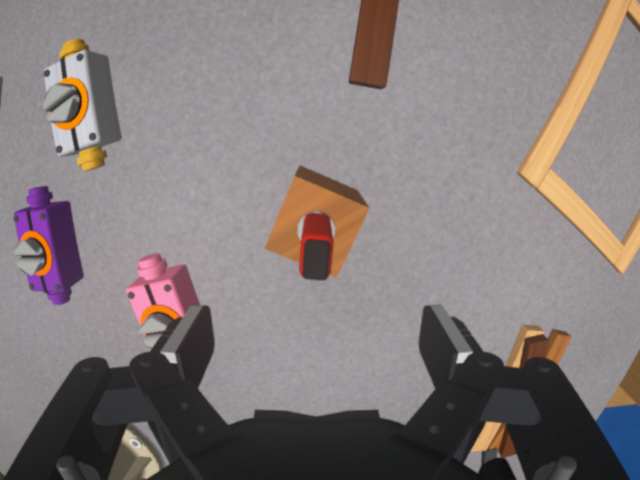

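The wrist view shows the handle at (316,245), its black cap at (316,262), nearly aligned with the jaws and central between them. Now its exact yaw and centre.

```bash
python3 - <<'E'
from h import *
import pickle
i=pickle.load(open('w1.pkl','rb'));im=cv2.imread('pics/w1.png')[:,:,::-1].copy()
sub=np.zeros((480,640),np.uint8);sub[205:290,290:345]=1
v=im.max(2); cap=((v<70)&(sub>0)).astype(np.uint8)
hsv=cv2.cvtColor(im,cv2.COLOR_RGB2HSV)
cap=cv2.morphologyEx(cap,cv2.MORPH_OPEN,np.ones((5,5)))
c=max(cv2.findContours(cap,0,1)[0],key=cv2.contourArea)[:,0]
w=np.array([plane(i,p,.166,True)[:2] for p in c])*1000
print('cap',c.min(0),c.max(0),cv2.minAreaRect(w.astype(np.float32)))
red=((cv2.inRange(hsv,(0,150,60),(6,255,255))>0)|(cap>0))&(sub>0)
c=max(cv2.findContours(red.astype(np.uint8),0,1)[0],key=cv2.contourArea)[:,0];print('all',c.min(0),c.max(0))
for z in(.166,.096):
  w=np.array([plane(i,p,z,True)[:2] for p in c])*1000; print(z,cv2.minAreaRect(w.astype(np.float32)))
br=cv2.inRange(hsv,(8,90,80),(20,255,255))
c=np.array([[300,166],[368,207],[340,277],[265,248]])
w=np.array([plane(i,p,.09,True)[:2] for p in c]);print('stand',w,cv2.minAreaRect((w*1000).astype(np.float32)))
# gun tap slot from wrist
E
```

```text
cap [304 241] [328 278] ((490.6020202636719, -253.55519104003906), (23.41581153869629, 14.226512908935547), 13.484067916870117)
all [300 214] [332 278]
0.166 ((498.4114685058594, -251.69720458984375), (39.588401794433594, 18.64279556274414), 10.699196815490723)
0.096 ((476.59246826171875, -257.23760986328125), (52.94717788696289, 24.933656692504883), 10.699246406555176)
stand [[ 0.53440677 -0.23001042]
 [ 0.51640455 -0.28905694]
 [ 0.45421747 -0.2831544 ]
 [ 0.46375128 -0.21790032]] ((493.51043701171875, -256.4449462890625), (65.92677307128906, 71.6858139038086), 80.27421569824219)
```

```bash
python3 -m inch '[0.13,-0.1,1.5,0.03,0,0,2,0,0,0,2,0,0,0,2,0,0,0,1.5,0]' 
python3 -m inch '[0,0,1.2,0,0,0,1.0,0,0,0,0.8,0,0,0,0,0,0,0,0,0]'
python3 -m inch '[0,0,0,0,0,0,0,0,0,0,0,0,0,0,0,0,0,0,0,0]' -1 60
python3 -m inch '[0,0,0,0,0,0,0,0,0,0,0,0,0,0,0,0,0,0,0,0]'
python3 -m inch '[0,0,0,0,0,0,0,0,0,0,0,0,0,0,0,0,0,0,0,0]' -1 80
```

```text
clock: 2.28
tcp_pos: [0.4897, -0.2533, 0.1509]
orientation: [-0.0, 0.994, 0.108, -0.0]
wrist_force: [0.5, 0.1, 1.2]
finger_gap: 0.0856
grip_force: 0.0
clock: 2.7
tcp_pos: [0.4906, -0.2531, 0.1223]
orientation: [-0.0, 0.994, 0.108, -0.0]
wrist_force: [1.0, -0.3, -0.5]
finger_gap: 0.0855
grip_force: 0.0
clock: 3.12
tcp_pos: [0.491, -0.253, 0.1227]
orientation: [0.0, 0.994, 0.109, 0.0]
wrist_force: [-0.0, 0.5, -0.5]
finger_gap: 0.0256
grip_force: 0.0
clock: 3.53
tcp_pos: [0.4911, -0.253, 0.1227]
orientation: [0.0, 0.994, 0.109, 0.0]
wrist_force: [-0.0, 0.0, 4.9]
finger_gap: 0.0197
grip_force: 58.6
clock: 3.95
tcp_pos: [0.4911, -0.253, 0.1227]
orientation: [0.0, 0.994, 0.109, 0.0]
wrist_force: [0.7, 1.3, 5.3]
finger_gap: 0.0193
grip_force: 77.9
```

Gripped: the gap is 19.5 mm, as expected across the 20 mm side. Lift straight up and check from near.

```bash
python3 -m inch '[0,0,-1,0,0,0,-1.5,0,0,0,-1.5,0,0,0,-1.5,0,0,0,-1.5,0]' 
python3 -m inch '[0,0,-1.5,0,0,0,-1.5,0,0,0,-1.5,0,0,0,-1,0,0,0,0,0]'
python3 - <<'E'
from h import *
i=eyes.camera_info('wrist');im=eyes.read_camera('wrist');s,M=tool()
im2=eyes.read_camera('side')
cv2.imwrite('pics/l1.png',np.hstack([cv2.resize(im[150:350,220:420],(400,400)),cv2.resize(im2[190:390,200:400],(400,400))])[:,:,::-1])
print(s['tcp_pos'],M[:,0],s['wrist_force'],proj(i,s['tcp_pos']-[0,0,.1027],True),proj(eyes.camera_info('side'),s['tcp_pos']-[0,0,.1027]))
E
```

```text
clock: 4.37
tcp_pos: [0.4903, -0.2527, 0.1928]
orientation: [-0.0, 0.994, 0.109, -0.001]
wrist_force: [0.1, 0.1, -1.3]
finger_gap: 0.0193
grip_force: 78.1
clock: 4.78
tcp_pos: [0.4915, -0.2535, 0.2495]
orientation: [0.001, 0.994, 0.109, 0.001]
wrist_force: [0.1, -0.7, -1.4]
finger_gap: 0.0194
grip_force: 78.1
[ 0.49118378 -0.25323291  0.24807911] [0.97637906 0.21606233 0.0010006 ] [ 0.47873144  0.15420053 -0.81337957] [316.70619626 249.06443113] [293.77621658 304.04754305]
```

View pics/l1.png

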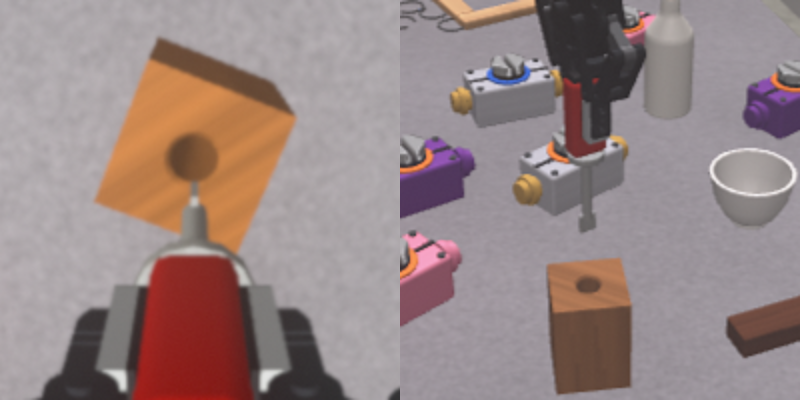

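The driver is lifted and upright. The tip is at side (293.5,305) against a predicted (294,304), and the hole is clear. Next I travel to a staging point 6 cm short of the main tap along the tool x, turning so tool x is at about 97°, then look.

```bash
python3 -m inch '[0.6,-1.9,0,0,1,-3.175,0,0,1,-3.175,0,0,1,-3.175,0,0,1,-3.175,0,0]' | head -2
python3 -m inch '[1,-3.175,0,0,1,-3.175,0,0,1,-3.175,0,0,1,-3.175,0,0,1,-3.175,0,0]' | head -2
python3 -m inch '[1,-3.175,0,0,1,-3.175,0,0,0.4,-1.3,0,0,0,0,0,-0.12,0,0,0,-0.12]' | head -2
python3 -m inch '[0,0,0,-0.122,0,0,0,-0.122,0,0,0,-0.122,0,0,0,-0.122,0,0,0,-0.122]' | head -2
python3 -m inch '[0,0,0,-0.122,0,0,0,-0.122,0,0,0,-0.122,0,0,0,-0.122,0,0,0,-0.122]'
python3 -m inch '[0,0,0,0,0,0,0,0,0,0,0,0,0,0,0,0,0,0,0,0]'
python3 - <<'E'
from h import *
import pickle
i=eyes.camera_info('wrist');im=eyes.read_camera('wrist');cv2.imwrite('pics/w2.png',im[:,:,::-1]);pickle.dump(i,open('w2.pkl','wb'))
s,M=tool();print(s['tcp_pos'],np.degrees(np.arctan2(M[1,0],M[0,0])),proj(i,(.5186,.2045,.069),True))
cv2.imwrite('pics/w2c.png',cv2.resize(im[60:260,220:420],(600,600),interpolation=cv2.INTER_CUBIC)[:,:,::-1])
E
```

```text
clock: 5.3
tcp_pos: [0.5033, -0.0989, 0.2457]
clock: 5.72
tcp_pos: [0.5178, 0.067, 0.2459]
clock: 6.13
tcp_pos: [0.5248, 0.1463, 0.2458]
clock: 6.55
tcp_pos: [0.525, 0.1448, 0.2459]
clock: 6.97
tcp_pos: [0.525, 0.1447, 0.2459]
orientation: [-0.001, 0.666, 0.746, -0.001]
wrist_force: [-0.5, 0.4, -1.5]
finger_gap: 0.019
grip_force: 78.5
clock: 7.38
tcp_pos: [0.5255, 0.1452, 0.2471]
orientation: [-0.0, 0.669, 0.743, -0.0]
wrist_force: [-0.3, 0.1, -1.0]
finger_gap: 0.0193
grip_force: 78.5
[0.52557058 0.1452318  0.24718508] 96.06954600153588 [313.7227132  151.09275566]
```

View pics/w2c.png

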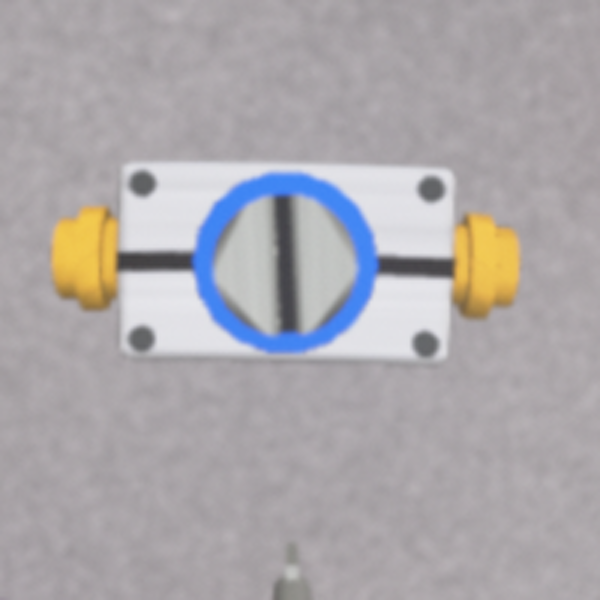

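The main tap from above: head centre at crop (286,263), which is pixel (315.2,147.5); slot from crop (283,195) to (289,330); black line horizontal through (156,261) and (415,266).

```bash
python3 - <<'E'
from h import *
import pickle
i=pickle.load(open('w2.pkl','rb'));im=cv2.imread('pics/w2.png')[:,:,::-1].copy()
P=lambda x,y,z: plane(i,(220+(x+.5)/3-.5,60+(y+.5)/3-.5),z,True)
a,b=P(283,195,.069),P(289,330,.069);l,r=P(118,260,.05),P(455,267,.05)
an=lambda p,q:np.degrees(np.arctan2(q[1]-p[1],q[0]-p[0]))%180
print('slot',an(b,a),'mid',(a+b)/2,'line',an(l,r),(l+r)/2)
bl=blobs(im,(100,130,120),(125,255,255),100)[0]
for A,c,bb in bl: print(A,bb,plane(i,(bb[0]+bb[2]/2-.5,bb[1]+bb[3]/2-.5),.052,True))
s,M=tool();t=np.array([.5186,.2045,0])-s['tcp_pos']
m=(a+b)/2-s['tcp_pos'];print('to slot mid in tool cm',(M.T@m*100).round(2))
# tip predicted vs visible tip crop (291,545)
print((proj(i,s['tcp_pos']-[0,0,.1027],True)-[220,60])*3)
e=M[:,0]*.007;print((proj(i,s['tcp_pos']-[0,0,.1027]+e,True)-[220,60])*3)
E
```

```text
slot 98.56584771683121 mid [0.51931332 0.20781838 0.069     ] line 4.841873283643683 [0.51946082 0.20738514 0.05      ]
996 [284 118  62  59] [0.51889382 0.20721756 0.052     ]
to slot mid in tool cm [ 6.29  0.04 17.82]
[282.59175797 565.33067327]
[282.54381292 534.91969141]
```

```bash
python3 -m inch '[0,0,0,-0.04,1.2,0.04,0,0,1.6,0.05,0,0,1.7,0.06,0,0,1.7,0.05,0,0]' | head -2
python3 -m inch '[0,0,1.5,0,0,0,1.6,0,0,0,1.5,0,0,0,1.2,0,0,0,0,0]' | head -2
python3 -m inch '[0,0,0,0,0,0,0,0,0,0,0,0,0,0,0,0,0,0,0,0]'
python3 - <<'E'
from h import *
s,M=tool();ims=[]
X=np.array([.519,.2065,.069]);tip=s['tcp_pos']-.1027*np.array([0,0,1.])
print(s['tcp_pos'],np.degrees(np.arctan2(M[1,0],M[0,0])))
for n in('scene','side','wrist'):
    i=eyes.camera_info(n);f=n=='wrist';p=proj(i,X,f);im=eyes.read_camera(n)
    w=40 if not f else 60;u,v=p.round().astype(int)-w;v=max(v-10,0)
    ims.append(cv2.resize(im[v:v+2*w,u:u+2*w],(260,260),interpolation=cv2.INTER_CUBIC));k=130/w
    print(n,(u,v),k,'head',(p-[u,v])*k,'tip',(proj(i,tip,f)-[u,v])*k)
cv2.imwrite('pics/m3.png',np.hstack(ims)[:,:,::-1])
E
```

```text
clock: 7.85
tcp_pos: [0.5183, 0.208, 0.2473]
clock: 8.27
tcp_pos: [0.5166, 0.2073, 0.1866]
clock: 8.68
tcp_pos: [0.519, 0.207, 0.19]
orientation: [0.0, 0.653, 0.757, 0.001]
wrist_force: [-0.3, -0.1, -1.7]
finger_gap: 0.0192
grip_force: 78.5
[0.51895289 0.2069953  0.19004893] 98.40846214464764
scene (np.int64(372), np.int64(265)) 3.25 head [130.68527166 161.36780181] tip [137.11139462 148.89157053]
side (np.int64(213), np.int64(170)) 3.25 head [131.13208446 162.34202018] tip [129.689201   140.01474672]
wrist (np.int64(254), np.int64(171)) 2.1666666666666665 head [130.55030845 151.81661093] tip [130.44654319 167.83292326]
```

View pics/m3.png

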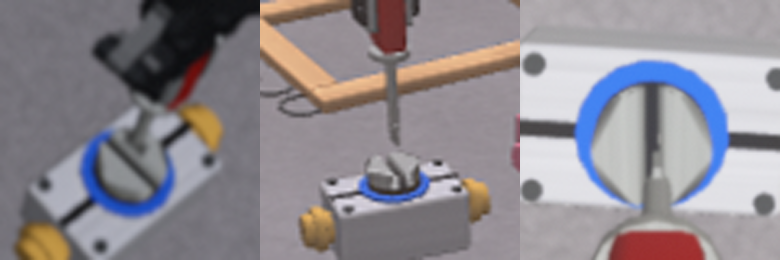

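The wrist crop shows the blade tip at (657,140), over the slot at x≈653, about 1 mm right of centre. I shift y by −0.08 cm and lower gently, watching the force.

```bash
python3 -m inch '[0,-0.08,0.5,0,0,0,0.6,0,0,0,0.5,0,0,0,0.3,0,0,0,0.2,0]'
python3 -m inch '[0,0,0.2,0,0,0,0.2,0,0,0,0.2,0,0,0,0,0,0,0,0,0]'
```

```text
clock: 9.25
tcp_pos: [0.5172, 0.2067, 0.1672]
orientation: [-0.0, 0.653, 0.757, -0.001]
wrist_force: [-0.9, -0.6, -1.8]
finger_gap: 0.0193
grip_force: 78.5
clock: 9.67
tcp_pos: [0.5177, 0.2068, 0.1622]
orientation: [0.0, 0.653, 0.757, -0.0]
wrist_force: [-0.1, 0.1, -0.9]
finger_gap: 0.0192
grip_force: 78.5
```

```bash
python3 -m inch '[0,0,0.1,-0.06,0,0,0,-0.1,0,0,0,-0.1,0,0,0,-0.1,0,0,0,-0.1]'
python3 -m inch '[0,0,0,-0.1,0,0,0,-0.1,0,0,0,-0.1,0,0,0,-0.1,0,0,0,-0.1]'
python3 -m inch '[0,0,0,-0.1,0,0,0,-0.1,0,0,0,-0.1,0,0,0,-0.1,0,0,0,-0.1]'
python3 -m inch '[0,0,0,-0.04,0,0,0,0,0,0,0,0,0,0,0,0,0,0,0,0]'
python3 -c "
from h import *
s,M=tool();print(np.degrees(np.arctan2(M[1,0],M[0,0]))%360,s['ft_torque'],s['wrist_force'])"
```

```text
clock: 10.08
tcp_pos: [0.5168, 0.2063, 0.1612]
orientation: [-0.0, 0.461, 0.887, -0.001]
wrist_force: [-2.2, -2.3, -0.8]
finger_gap: 0.0189
grip_force: 78.6
clock: 10.5
tcp_pos: [0.5169, 0.2059, 0.1612]
orientation: [-0.0, 0.228, 0.974, -0.001]
wrist_force: [-1.7, -2.7, 0.0]
finger_gap: 0.0188
grip_force: 78.6
clock: 10.92
tcp_pos: [0.5172, 0.2056, 0.1613]
orientation: [-0.0, -0.02, 1.0, -0.001]
wrist_force: [-0.0, -3.4, -0.6]
finger_gap: 0.0193
grip_force: 78.6
clock: 11.33
tcp_pos: [0.5173, 0.2058, 0.1612]
orientation: [-0.0, -0.037, 0.999, -0.001]
wrist_force: [-2.4, -5.7, 0.4]
finger_gap: 0.0188
grip_force: 78.7
184.2687679381066 [-1.60757683  0.43727196 -0.0763865 ] [-2.3840189  -5.70579641  0.4049855 ]
```

```bash
Q="python3 -c \"
from h import *
s,M=tool();print(np.degrees(np.arctan2(M[1,0],M[0,0]))%360,s['ft_torque'].round(3),s['wrist_force'].round(1),s['tcp_pos'].round(4))\""
echo "$Q" > q.sh
python3 -m inch '[0,0,0,-0.04,0,0,0,-0.04,0,0,0,0,0,0,0,0,0,0,0,0]' >/dev/null; sh q.sh
python3 -m inch '[0,0,0,-0.04,0,0,0,0,0,0,0,0,0,0,0,0,0,0,0,0]'>/dev/null; sh q.sh
python3 -m inch '[0,0,0,-0.03,0,0,0,0,0,0,0,0,0,0,0,0,0,0,0,0]'>/dev/null; sh q.sh
```

```text
188.84868202740975 [-1.566  0.459 -0.005] [-1.1 -5.9 -0.2] [0.5174 0.2058 0.1613]
191.14141378943012 [-1.564  0.398 -0.021] [-2.4 -5.5 -0.5] [0.5174 0.2058 0.1612]
192.8608190769894 [-1.573  0.453 -0.047] [-2.  -5.7 -0.1] [0.5174 0.2058 0.1613]
```

```bash

python3 -m inch '[0,0,0,-0.03,0,0,0,0,0,0,0,0,0,0,0,0,0,0,0,0]' |grep -E "gap|grip"; sh q.sh
python3 -m inch '[0,0,0,-0.03,0,0,0,0,0,0,0,0,0,0,0,0,0,0,0,0]' |grep -E "gap|grip"; sh q.sh
python3 - <<'E'
from h import *
s,M=tool();ims=[]
X=np.array([.519,.2065,.069])
for n in('scene','side','wrist'):
    i=eyes.camera_info(n);f=n=='wrist';p=proj(i,X,f);im=eyes.read_camera(n)
    w=35 if not f else 60;u,v=p.round().astype(int)-w;v=max(v-10,0)
    ims.append(cv2.resize(im[v:v+2*w,u:u+2*w],(266,266),interpolation=cv2.INTER_CUBIC))
cv2.imwrite('pics/m4.png',np.hstack(ims)[:,:,::-1])
E
```

```text
finger_gap: 0.019
grip_force: 78.7
194.58170758285067 [-1.578  0.359 -0.077] [-0.9 -6.2 -0.3] [0.5175 0.2058 0.1613]
finger_gap: 0.0188
grip_force: 78.7
196.2966667614319 [-1.636  0.342 -0.045] [-2.3 -5.9 -0.1] [0.5175 0.2058 0.1613]
```

View pics/m4.png

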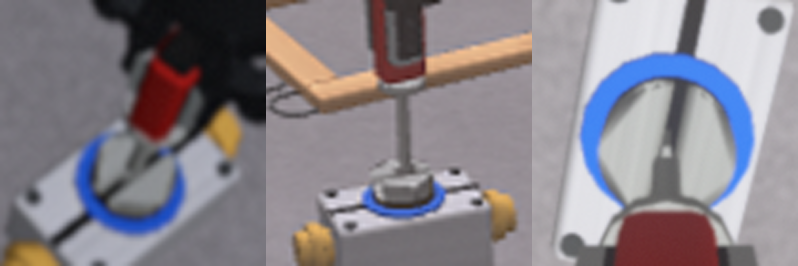

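The slot now appears in line with the black pipe line: in the wrist crop it runs from (667,155) to (682,80), then the line from (685,50) to (697,0). I unload the blade to mid-slot, lift, back off and check the angle numerically.

```bash

python3 -m inch '[0,0,0,-0.03,0,0,0,0,0,0,0,0.1,0,0,0,0.08,0,0,0,0]' |grep -E "gap|grip"; sh q.sh
python3 -m inch '[0,0,-0.5,0,0,0,-1,0,0,0,-1.5,0,0,0,-1.5,0,0,0,-1.5,0]' | head -2
python3 -m inch '[0,0,-1.5,0,0,0,-1,0,-2,0,0,0,-2,0,0,0,-2,0,0,0]' | head -2
python3 -m inch '[0,0,0,0,0,0,0,0,0,0,0,0,0,0,0,0,0,0,0,0]' |head -2; sh q.sh
cat > slot.py <<'E'
from h import *
import sys
# usage: slot.py x y pic  : measures dark slot and pipe line about the head centre in a rectified top view, plane z=.069/.05
def measure(X,pic):
    i=eyes.camera_info('wrist');im=eyes.read_camera('wrist');cv2.imwrite(pic,im[:,:,::-1])
    g=im.max(2).astype(np.float32);out={}
    for nm,z,r0,r1 in(('slot',.069,0,.017),('line',.05,.029,.045)):
        n=401;xs=np.linspace(-.05,.05,n);gx,gy=np.meshgrid(xs,xs)
        m=np.array([proj(i,(X[0]+a,X[1]+b,z),True) for a,b in zip(gx.ravel(),gy.ravel())],np.float32).reshape(n,n,2)
        t=cv2.remap(g,m[...,0],m[...,1],cv2.INTER_LINEAR);rr=np.hypot(gx,gy)
        k=(rr>=r0)&(rr<=r1)&(t<95)
        if nm=='line': # along-pipe, keep near-centre strip across already known slot dir or its normal
            d=out['d'];a=gx*d[0]+gy*d[1];b=gx*d[1]-gy*d[0]
            k&=((abs(a)<.008)|(abs(b)<.008))
        p=np.c_[gx[k],gy[k]].astype(np.float32)
        vx,vy,x0,y0=cv2.fitLine(p,cv2.DIST_HUBER,0,1e-4,1e-4).ravel()
        if nm=='slot': out['d']=(vx,vy)
        res=abs((p-[x0,y0])@[-vy,vx]);print(nm,k.sum(),'ang',round(np.degrees(np.arctan2(vy,vx))%180,1),'pt',X[0]+x0,X[1]+y0,'halfwidth95',np.percentile(res,95))
    return i,im
if __name__=='__main__': measure((float(sys.argv[1]),float(sys.argv[2])),sys.argv[3])
E
python3 slot.py .519 .207 pics/m5.png
```

```text
finger_gap: 0.0194
grip_force: 78.6
187.62667945422183 [-1.123  0.416 -0.013] [-1.4 -4.3 -1.6] [0.5175 0.2065 0.1612]
clock: 14.4
tcp_pos: [0.5183, 0.2079, 0.2232]
clock: 14.82
tcp_pos: [0.5783, 0.2159, 0.2479]
clock: 15.23
tcp_pos: [0.5764, 0.2151, 0.2466]
187.83622945697851 [ 0.011 -0.015  0.038] [ 0.5 -0.3 -1.8] [0.5764 0.2151 0.2466]
slot 1784 ang 4.9 pt 0.5191705 0.20732413 halfwidth95 0.00158396
line 1887 ang 4.8 pt 0.51722854 0.20694488 halfwidth95 0.0017644555
```

The main tap's slot is at 4.9° and its line at 4.8°, so it is fully open. On to the gun tap's staging point.

```bash

python3 -m inch '[0.2,-2,0,0,0.3,-3.06,0,0,0.3,-3.06,0,0,0.3,-3.06,0,0,0.3,-3.06,0,0]' | head -2
python3 -m inch '[0.3,-3.06,0,0,0.3,-3.06,0,0,0.3,-3.06,0,0,0.1,-1.06,0,0,0,0,0,0.11]' | head -2
python3 -m inch '[0,0,0,0.112,0,0,0,0.112,0,0,0,0.112,0,0,0,0.112,0,0,0,0.112]' | head -2
python3 -m inch '[0,0,0,0.112,0,0,0,0.112,0,0,0,0.112,0,0,0,0,0,0,0,0]' | head -2
python3 -m inch '[0,0,0,0,0,0,0,0,0,0,0,0,0,0,0,0,0,0,0,0]' |head -2; sh q.sh
python3 slot.py .547 .0155 pics/g1.png
python3 - <<'E'
from h import *
im=cv2.imread('pics/g1.png')[:,:,::-1].copy();i=eyes.camera_info('wrist')
for A,c,bb in blobs(im,(5,150,150),(16,255,255),200)[0]: print(A,bb,plane(i,(bb[0]+bb[2]/2-.5,bb[1]+bb[3]/2-.5),.052,True))
E
```

```text
clock: 15.7
tcp_pos: [0.582, 0.071, 0.2466]
clock: 16.12
tcp_pos: [0.5864, -0.0337, 0.2465]
clock: 16.53
tcp_pos: [0.5863, -0.0303, 0.2466]
clock: 16.95
tcp_pos: [0.5864, -0.0304, 0.2465]
clock: 17.37
tcp_pos: [0.5866, -0.0309, 0.2463]
130.18888452254652 [-0.023  0.007  0.031] [ 0.5  0.5 -1.2] [ 0.5866 -0.0309  0.2463]
slot 1567 ang 126.4 pt 0.5476155 0.016012125 halfwidth95 0.0014004731
line 982 ang 25.3 pt 0.547975 0.0162 halfwidth95 0.0015675388
200 [ 56 108  31  52] [ 0.34173847 -0.12052365  0.052     ]
227 [289 123  52  51] [0.54778738 0.0156163  0.052     ]
2345 [ 70 293  69  71] [ 0.48469456 -0.28452278  0.052     ]
```

The gun tap's slot is at 126.4° and its line at 25.3°, with the head at (0.5477,0.0160), in agreement with the scene and side estimate. I move above it and check.

```bash

python3 -m inch '[0,0,0,0.066,1,-0.08,0,0,1.63,-0.13,0,0,1.65,-0.13,0,0,1.65,-0.14,0,0]' | head -2
python3 -m inch '[0,0,1.2,0,0,0,1.6,0,0,0,1.6,0,0,0,1.3,0,0,0,0,0]' | head -2
python3 -m inch '[0,0,0,0,0,0,0,0,0,0,0,0,0,0,0,0,0,0,0,0]' | head -2; sh q.sh
python3 - <<'E'
from h import *
X=np.array([.5475,.0155,.069]);ims=[]
for n in('scene','side','wrist'):
    i=eyes.camera_info(n);f=n=='wrist';p=proj(i,X,f);im=eyes.read_camera(n)
    w=35 if not f else 50;u,v=p.round().astype(int)-w;v=max(v-10,0)
    ims.append(cv2.resize(im[v:v+2*w,u:u+2*w],(266,266),interpolation=cv2.INTER_CUBIC))
cv2.imwrite('pics/g2.png',np.hstack(ims)[:,:,::-1])
E
```

```text
clock: 17.83
tcp_pos: [0.5466, 0.0148, 0.2461]
clock: 18.25
tcp_pos: [0.5452, 0.0148, 0.1866]
clock: 18.67
tcp_pos: [0.548, 0.014, 0.1901]
126.38897778688424 [ 0.044  0.018 -0.056] [ 0.1 -0.3 -1.1] [0.548  0.014  0.1901]
```

View pics/g2.png

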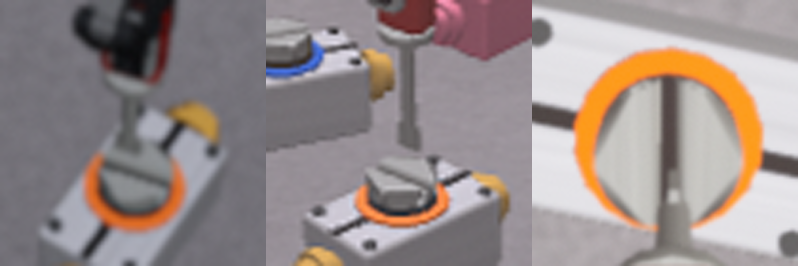

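The tip is over the slot, about 0.7 mm right of centre. Nudge y by −0.06 cm and lower.

```bash

python3 -m inch '[0,-0.06,0.5,0,0,0,0.6,0,0,0,0.5,0,0,0,0.3,0,0,0,0.2,0]' | head -2; sh q.sh
python3 -m inch '[0,0,0.2,0,0,0,0.2,0,0,0,0.2,0,0,0,0.2,0,0,0,0,0]' | head -2; sh q.sh
```

```text
clock: 19.23
tcp_pos: [0.5465, 0.0137, 0.1672]
126.38170686022028 [0.015 0.035 0.014] [ 0.2 -0.8 -0.6] [0.5465 0.0137 0.1672]
clock: 19.65
tcp_pos: [0.5473, 0.0137, 0.1607]
126.38387899394925 [ 0.033  0.153 -0.014] [-0.3 -0.2 -0.1] [0.5473 0.0137 0.1607]
```

```bash

python3 -m inch '[0,0,0,-0.06,0,0,0,-0.1,0,0,0,-0.1,0,0,0,-0.1,0,0,0,-0.1]' | head -2; sh q.sh
python3 -m inch '[0,0,0,-0.1,0,0,0,-0.1,0,0,0,-0.1,0,0,0,-0.1,0,0,0,-0.1]' | head -2; sh q.sh
python3 -m inch '[0,0,0,-0.1,0,0,0,-0.1,0,0,0,-0.1,0,0,0,-0.08,0,0,0,0]' | head -2; sh q.sh
python3 -m inch '[0,0,0,-0.05,0,0,0,-0.05,0,0,0,0,0,0,0,0,0,0,0,0]' | head -2; sh q.sh
python3 -m inch '[0,0,0,-0.04,0,0,0,-0.03,0,0,0,-0.03,0,0,0,0,0,0,0,0]' ; sh q.sh
```

```text
clock: 20.07
tcp_pos: [0.5471, 0.0131, 0.1607]
152.99602444450719 [-0.444  0.194 -0.076] [-0.7 -1.4  0.9] [0.5471 0.0131 0.1607]
clock: 20.48
tcp_pos: [0.5476, 0.0135, 0.1607]
181.6541428137877 [ 0.006 -0.21  -0.041] [ 0.9  0.7 -0.4] [0.5476 0.0135 0.1607]
clock: 20.9
tcp_pos: [0.5479, 0.0141, 0.1607]
203.27801738026193 [ 0.503 -0.388 -0.013] [ 1.2  2.  -0.6] [0.5479 0.0141 0.1607]
clock: 21.32
tcp_pos: [0.5477, 0.0141, 0.1607]
208.7794413619794 [ 0.935 -0.669 -0.004] [2.8 3.4 0.4] [0.5477 0.0141 0.1607]
clock: 21.73
tcp_pos: [0.5477, 0.0141, 0.1607]
orientation: [0.001, -0.297, 0.955, 0.0]
wrist_force: [2.1, 3.9, 0.7]
finger_gap: 0.0191
grip_force: 79.0
214.53065887058935 [ 1.253 -0.832 -0.085] [2.1 3.9 0.7] [0.5477 0.0141 0.1607]
```

```bash

python3 -m inch '[0,0,0,-0.04,0,0,0,-0.03,0,0,0,0,0,0,0,0.1,0,0,0,0.09]' | head -2
python3 -m inch '[0,0,0,0,0,0,-0.5,0,0,0,-1.5,0,0,0,-1.5,0,0,0,-1.5,0]' | head -2
python3 -m inch '[0,0,-2,0,0,0,-1.5,0,-2,0,0,0,-2,0,0,0,-2,0,0,0]' | head -2
python3 -m inch '[0,0,0,0,0,0,0,0,0,0,0,0,0,0,0,0,0,0,0,0]' |head -2; sh q.sh
python3 slot.py .5477 .016 pics/g3.png
```

```text
clock: 22.15
tcp_pos: [0.5469, 0.0137, 0.1606]
clock: 22.57
tcp_pos: [0.5458, 0.0129, 0.2101]
clock: 22.98
tcp_pos: [0.6001, 0.0409, 0.2455]
clock: 23.4
tcp_pos: [0.5994, 0.0411, 0.2453]
207.73256038989825 [-0.025 -0.023  0.038] [-0.6 -0.5 -1.2] [0.5994 0.0411 0.2453]
slot 1717 ang 24.3 pt 0.5475056 0.016361533 halfwidth95 0.0015193162
line 1862 ang 24.2 pt 0.5450253 0.015085124 halfwidth95 0.001772862
```

The gun tap's slot is at 24.3° and its line at 24.2°, so it is open too. Return to above the stand: translate, then turn 3.41 rad back.

```bash

python3 -m inch '[1.3,-1.17,0,0,2.58,-2.33,0,0,2.58,-2.33,0,0,2.58,-2.33,0,0,2.58,-2.33,0,0]' | head -2
python3 -m inch '[2.58,-2.33,0,0,2.58,-2.33,0,0,2.58,-2.33,0,0,2.58,-2.33,0,0,1.3,-1.17,0,0]' | head -2
for k in 1; do python3 -m inch '[0,0,0,0.11,0,0,0,0.122,0,0,0,0.122,0,0,0,0.122,0,0,0,0.122]'; done | head -2
python3 -m inch '[0,0,0,0.122,0,0,0,0.122,0,0,0,0.122,0,0,0,0.122,0,0,0,0.122]' | head -2
python3 -m inch '[0,0,0,0.122,0,0,0,0.122,0,0,0,0.122,0,0,0,0.122,0,0,0,0.122]' | head -2
python3 -m inch '[0,0,0,0.122,0,0,0,0.122,0,0,0,0.122,0,0,0,0.122,0,0,0,0.122]' | head -2
python3 -m inch '[0,0,0,0.122,0,0,0,0.122,0,0,0,0.122,0,0,0,0.122,0,0,0,0.122]' | head -2
python3 -m inch '[0,0,0,0.122,0,0,0,0.122,0,0,0,0.12,0,0,0,0,0,0,0,0]' | head -2
python3 -m inch '[0,0,0,0,0,0,0,0,0,0,0,0,0,0,0,0,0,0,0,0]'; sh q.sh
```

```text
clock: 23.87
tcp_pos: [0.545, -0.1065, 0.2456]
clock: 24.28
tcp_pos: [0.4903, -0.2557, 0.2456]
clock: 24.7
tcp_pos: [0.4916, -0.2525, 0.2456]
clock: 25.12
tcp_pos: [0.4916, -0.2523, 0.2456]
clock: 25.53
tcp_pos: [0.4916, -0.2523, 0.2456]
clock: 25.95
tcp_pos: [0.4916, -0.2523, 0.2456]
clock: 26.37
tcp_pos: [0.4916, -0.2523, 0.2456]
clock: 26.78
tcp_pos: [0.4918, -0.2523, 0.2455]
clock: 27.2
tcp_pos: [0.4921, -0.2522, 0.2453]
orientation: [0.0, 0.994, 0.112, -0.0]
wrist_force: [0.9, -0.0, -0.7]
finger_gap: 0.0194
grip_force: 78.8
12.854061940655107 [-0.04   0.019  0.01 ] [ 0.9 -0.  -0.7] [ 0.4921 -0.2522  0.2453]
```

```bash

python3 -m inch '[-0.11,0.06,0.2,0.005,0,0,0.3,0,0,0,0.6,0,0,0,0.9,0,0,0,0,0]' >/dev/null
python3 -m inch '[0,0,1.2,0,0,0,0,0,0,0,0,0,0,0,0,0,0,0,0,0]' >/dev/null; sh q.sh
python3 - <<'E'
from h import *
i=eyes.camera_info('wrist');im=eyes.read_camera('wrist');s,M=tool()
im2=eyes.read_camera('side')
cv2.imwrite('pics/l2.png',np.hstack([cv2.resize(im[170:300,250:380],(400,400)),cv2.resize(im2[270:370,240:340],(400,400))])[:,:,::-1])
d=eyes.camera_info('side');t=s['tcp_pos']-[0,0,.1027]
for n in(t,(t[0],t[1],.09),(.4911,-.253,.09)):print((proj(i,n,True)-[250,170])*400/130,(proj(d,n)-[240,270])*4)
E
```

```text
12.537002972856039 [-0.018  0.005  0.052] [ 0.3  0.4 -1.5] [ 0.4914 -0.2532  0.2138]
[207.84036295 243.34833349] [216.8320871  203.05020775]
[207.40275832 215.09990424] [217.44674618 243.15134418]
[205.93583815 216.34971729] [216.42318192 242.93251493]
```

View pics/l2.png

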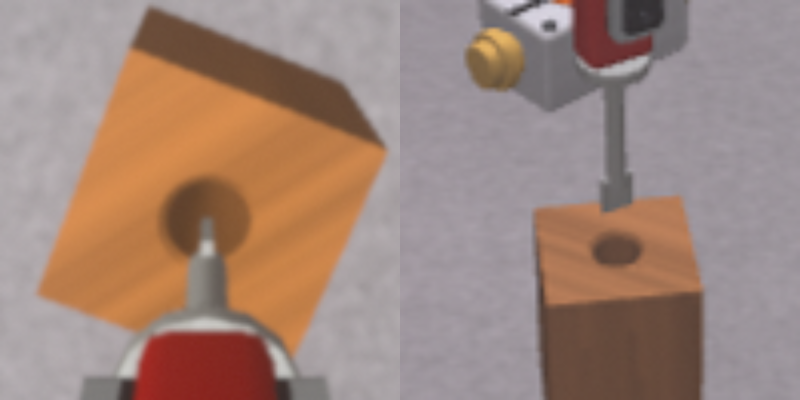

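The tip, at side (616,207), sits directly over the hole at (616,249), and in the wrist view both are at x≈206. Lower it home.

```bash

python3 -m inch '[0,0,0.5,0,0,0,0.7,0,0,0,0.7,0,0,0,0.7,0,0,0,0.7,0]' >/dev/null; sh q.sh
python3 -m inch '[0,0,1,0,0,0,1,0,0,0,1,0,0,0,0.8,0,0,0,0.7,0]' >/dev/null; sh q.sh
python3 -m inch '[0,0,0.5,0,0,0,0.4,0,0,0,0.2,0,0,0,0,0,0,0,0,0]' >/dev/null; sh q.sh
```

```text
12.53888305543787 [ 0.024 -0.031  0.001] [-0.1  1.3 -0.9] [ 0.4909 -0.2529  0.1791]
12.535476071582954 [-0.016 -0.031  0.066] [ 0.   0.4 -0.2] [ 0.4908 -0.2528  0.1339]
12.53479640285127 [ 0.032  0.021 -0.026] [ 0.3 -0.1 -0.7] [ 0.4914 -0.2532  0.1246]
```

```bash

python3 -m inch '[0,0,0.1,0,0,0,0.05,0,0,0,0,0,0,0,0,0,0,0,0,0]' >/dev/null; sh q.sh
python3 -m inch '[0,0,0.05,0,0,0,0,0,0,0,0,0,0,0,0,0,0,0,0,0]' >/dev/null; sh q.sh
```

```text
12.535607213793176 [ 0.064 -0.003 -0.004] [ 0.8  0.  -1.2] [ 0.4913 -0.2531  0.1229]
12.537317453795561 [ 0.25   0.35  -0.009] [-0.7  1.3  4.7] [ 0.4914 -0.2532  0.1228]
```

Contact (+5 N) at z 0.1228, against 0.1227 originally, so it is seated. Open, then rise.

```bash

python3 -m inch '[0,0,0,0,0,0,0,0,0,0,0,0,0,0,0,0,0,0,0,0]' 1 >/dev/null
python3 -m inch '[0,0,0,0,0,0,0,0,0,0,0,0,0,0,0,0,0,0,0,0]' |grep gap
python3 -m inch '[0,0,-0.5,0,0,0,-1.5,0,0,0,-2.5,0,0,0,-2.5,0,0,0,-2.5,0]' >/dev/null
python3 -m inch '[0,0,-2,0,0,0,-1,0,0,0,0,0,0,0,0,0,0,0,0,0]'; sh q.sh
python3 - <<'E'
from h import *
I={n:eyes.camera_info(n) for n in('scene','side')}
a=eyes.read_camera('side');b=eyes.read_camera('scene')
o=cv2.imread('pics/side0.png')[:,:,::-1];r=np.s_[285:390,265:325]
o2=cv2.imread('pics/scene0.png')[:,:,::-1]
print('side driver diff',np.abs(a[r].astype(int)-o[r]).mean(), np.abs(a[r].astype(int)-o[r]).max())
for nm,rr in(('glue',np.s_[315:372,290:330]),('dish',np.s_[225:270,215:268]),('offcut',np.s_[175:220,185:250])):
    d=np.abs(b[rr].astype(int)-o2[rr]);print(nm,d.mean(),d.max())
for nm,q in(('then',o2.copy()),('now',b)): print(nm,[(x[0],x[1]) for x in blobs(q,(0,180,60),(4,255,200),30)[0]])
for nm,q in(('then',o.copy()),('now',a)): print(nm,[(x[0],x[1]) for x in blobs(q,(0,140,60),(6,255,200),60)[0]])
E
```

```text
finger_gap: 0.0857
clock: 31.88
tcp_pos: [0.4906, -0.2527, 0.2458]
orientation: [-0.001, 0.994, 0.109, -0.001]
wrist_force: [-0.2, 0.1, -0.4]
finger_gap: 0.0854
grip_force: 0.0
12.536917028218584 [-0.008 -0.014 -0.011] [-0.2  0.1 -0.4] [ 0.4906 -0.2527  0.2458]
side driver diff 6.313862433862434 82
glue 1.4945906432748537 4
dish 1.6264150943396227 4
offcut 1.1798290598290597 4
then [(np.int32(267), array([293.4, 128.7]))]
now [(np.int32(264), array([293.7, 129.2]))]
then []
now []
```

The driver is back within half a pixel of where it started, and the bystanders haven't moved. Handing in.

```bash
python3 -c "
from workcell import env
print(env.hand_in())"
```

```text
the job is handed in; nothing more can be done
None
```

I opened the main tap, then the gun tap, with each slot measured within about 0.1° of its pipe line. The screwdriver is back upright and fully down in its stand and released, the glue, dish and offcut haven't moved, and I handed the job in at about 32 s of the 64 s allowed.

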